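Index and lock the model turntable

TASK

Gently push one of the turntable's raised spokes round until its pin hole lines up with the fixed index mark and let it come to rest there; only then fetch the index pin from its stand and put it through the hole, feeling lightly to either side for the hidden socket below, until the pin is fully home with its shoulder on the disc, and let go. Do it all with a light hand: never lean on or knock the stage or the pin with more than about 2 kg (20 N), and leave the other things on the bench where they are.

Things in the scene. Friction and masses are not known exactly. Their poses are not given: they have to be found in the camera images.
- base: Heavy fixed round foot of the stage, dark steel, 240 mm across, with a raised rim; origin at the centre of its underside on the bench, on the turntable's axis; z up; its -x axis points from the axis to the index mark. Hidden between foot and disc is a fixed steel block, flat top 24 mm above the bench, with one 11.5 mm socket, 16 mm deep, exactly 80 mm from the axis.
- mark (a point): The index mark: a fixed upright post 12 x 12 mm at the foot's rim, flush with the disc's top, with a 3 mm wide white ridge on it. The point is on the post's inner side, 121 mm from the axis, 34 mm above the bench. It shows only roughly where the hidden socket is: the socket lies up to 0.22 rad (18 mm) along the arc to either side of it, and is not measured.
- turntable (a joint): Turntable's angle about the vertical axis through base's origin, rad, counterclockwise from above positive, 0 when the pin hole lies exactly on the line from the axis to the mark. Starts at 0.7 to 1.4, so it must be turned clockwise. It turns freely with a light drag of about 0.14 N m, stays where it is left and coasts on if struck.
- disc (a point): Centre of the turntable's top face, on its axis, 34 mm above the bench; turns with it. The turntable is a twelve-sided aluminium disc about 212 mm across and 8 mm thick, with a stone dental cast fixed at its centre (86 mm across on its pad, top 71 mm above the bench).
- spoke (a point): Middle of the top edge of the spoke opposite the pin hole, 77 mm from the axis, 60 mm above the bench. Three such raised radial spokes stand on the disc, at 90, 180 and 270 degrees from the pin hole: upright bars 10 mm thick and 26 mm high, running from 50 to 104 mm from the axis. Push any of them sideways.
- hole (a point): Centre of the pin hole's mouth in the disc's top face, 80 mm from the axis, 34 mm above the bench; a 11.5 mm through hole; a short black line runs from it to the rim. A pin in the hole but beside the hidden socket stands on the block, its shoulder 14 mm above the disc; in light contact it can be shifted along the arc, taking the turntable with it, until it drops.
- stand: Fixed black block 60 x 60 x 30 mm with a 11.5 mm hole through its middle, in which the pin waits, to the robot's left or right; origin at the centre of its underside.
- pin: Index pin, 60 g, upright: steel shank 10 mm across, 24 mm long, tip bevelled to 7.6 mm over the last 1.5 mm; above it a black round grip 16 mm across, 42 mm tall, whose underside is the shoulder. Origin at the shank's lower end, z up along the pin. In the stand the origin is 6 mm above the bench; fully home in the stage (shoulder on the disc) 10 mm; standing on the hidden block 24 mm.
- bur_block: Fixed aluminium block 60 x 60 x 30 mm with twelve small burs standing in it (49 mm tall in all), on the other side from the stand; origin at the centre of its underside; not to be used.
- jar: Loose closed jar, 56 mm across, 65 mm tall, origin under its centre; leave alone.
- cast: Loose stone dental cast, 72 mm across, 33 mm tall, origin under its centre; leave alone.
- spatula: Loose small spatula lying flat, 170 mm long; leave alone.
- brush: Loose small brush lying flat, 160 mm long; leave alone.
- dish: Loose white bowl, 70 mm across, 22 mm tall, origin under its centre; leave alone.
- glaze: Loose small bottle, 36 mm across, 75 mm tall, origin under its centre; leave alone.

How it is judged:
By the outcome, as a careful person would: the job done as asked, in the order asked, and still so for the second after the job is handed in, with the robot touching nothing.
It also fails if it takes over 72 s, if anything falls off the work surface, if the arm or the gripper's body presses on something with over 40 N, if the wrist force passes 120 N, or if a joint passes its speed limit or range.

ROBOT

A 6-joint arm with a two-finger parallel gripper is mounted at the origin on the work surface. World frame = base frame: x ahead of the robot, y to its left, z up, the work surface at z = 0. Lengths are in m, angles in rad, forces in N, time in s.
With the tool pointing down it reaches from about 0.275 to 0.825 m from the base axis. Payload 4.9 kg.
Tool frame: the origin (TCP) lies midway between the tips of the shut fingers; the grasp point (between the pads) lies behind it (bot.grip_point_offset is the z of the grasp point in the tool frame, in m); z points along the fingers, y is the line along which they close (so a half turn about z gives the same grasp; the last joint's range is limited). The gripper opens to 85 mm and grips with 20 to 120 N. Pads are 22 mm wide; open, the fingers measure 114 mm over their backs; the gripper's body (76 mm by 85 mm) begins 54 mm behind the grasp point. The pads swing forward as they close: fully open they stand 13 mm farther back than shut.
Start: joints at [1.194, 0.326, -0.193, 1.052, 0, 1.437], TCP at [0.132, 0.534, 0.231] pointing down, gripper open.
Joint ranges: [-2.65, 2.65], [-0.97, 1.79], [-1.3, 1.35], [-1.93, 2.1], [-1.47, 1.37], [-3.14, 3.14]. Speed limits (rad/s): [2.57, 2.57, 3.14, 3.14, 3.14, 3.14].

INTERFACE

Orientations are given as a 3x3 rotation matrix whose columns are the frame's x, y, z axes.
In Python, from rig import get_state, grab_frame, calibration, bot, spotter gives the robot as it stands.
- The arm moves only by the tool jog_arm, never from a script. Its argument "plan" is a list of rows, each a list of 3 entries, a list of its own where there are three numbers: the closure, from 0 (fully open) to 1 (shut), then the shift along the world's x, y, z in cm, then the turn, a rotation vector about the world's x, y, z in rad. A call has 1 to 10 rows; each row is the pose to reach, as a shift and turn from the pose commanded when the call began; what a row does not reach only later rows make up. A row lasts 1/10 s, in which the tool goes at most 50 mm and 8.59 degrees, less where a joint would pass 70% of its speed; a pose out of reach is approached as far as the arm can. A call with a gripper value outside its range is refused whole. The fingers move at their own pace and stop on an object; the grip force is fixed at half the most. Time passes only in rows, so rows that repeat a pose let the fingers close. It gives the time, the measured TCP pose, the force, the opening and the grip force at its end, in the units of the state.
- get_state(): the state, without advancing time (a new reading comes with each control period).
- grab_frame(name): name is "scene" or "top"; returns (picture, depth): 480x640x3 uint8, blue, green, red; 480x640 float32, m along the optical axis (not along the pixel's ray), 0 where there is no reading.
- calibration(name): a dict with "intrinsics" (3x3 intrinsics, pixels), "R" (3x3) and "t" (3): a world point X has camera coordinates R X + t. Camera axes: x right, y down, z forward; pixel columns grow to the right and rows downward; lengths in m; the calibration is good to about 2 mm. A picture is of the moment at which its call begins. calibration takes no time and is no camera call.
- bot.finish_job(): hands the job in; it is judged then, once.
Trained networks look in the newest picture that a camera, given by its name, has taken for a name from the list of things; names that differ only in an ending like _2 or _b are one class to them, and where a whole thing is asked for, a point or a joint stands for the part that bears it (a point fixed in the world has none). Each returns a list of dicts, best first, with "conf" (0 to 1); they miss things now and then, are a little off and sometimes report something else, mostly with a low value. They report only what shows in the picture. A call takes as long as a camera call.
- spotter.outline_of(camera, name): "region" (480x640 bool, what is visible of it) and "centre" ([column, row] in pixels, amid what is visible of it).
- spotter.spot_point(camera, name): "centre" ([column, row] in pixels: a listed point, or the origin of a listed thing).
The state is a dict: "t": time; "joint_pos": joint angles; "dq": joint speeds; "effort": joint torques, N m; "tcp_pos": TCP position; "eef_rot": TCP orientation; "force": force on the tool from outside, world axes, zero at the start; "torque": the same for the moment, N m; "opening": finger opening in m; "grasp_force": force on a finger pad.
Only numpy, scipy, OpenCV 4.12 (cv2) and the standard library are available. Lean on these libraries where they do the work, as an engineer would, in place of code of your own. Each camera call takes 0.05 s, during which the arm holds its last target. There are 200 camera calls.

## Working session

There is one attempt and no reset: what is moved stays moved. The work goes in short steps, Python scripts to look and compute and a tool call to move; the robot and the scene stay as the last step left them, time stands still between calls to the robot, and variables do not carry over. Pictures are saved under pics/ and viewed, at most 10 in all, crops included, and the job is handed in when it is done.

Besides the shell and the picture viewer there is one more tool, called after "Request:" as name(argument=value, ...) on one line, values as JSON. jog_arm: Moves the arm, as the interface text tells. Its arguments: {"type":"object","properties":{"plan":{"type":"array"}},"required":["plan"]}

```bash
mkdir -p pics; cat > h.py <<'E'
import numpy as np, cv2
from rig import get_state, grab_frame, calibration, bot, spotter
def at_z(cam,px,z):
    c=calibration(cam);K=np.array(c["intrinsics"]);R=np.array(c["R"]);t=np.array(c["t"])
    d=R.T@np.linalg.solve(K,[px[0],px[1],1]);o=-R.T@t
    return o+d*(z-o[2])/d[2]
def proj(cam,X):
    c=calibration(cam);p=np.array(c["intrinsics"])@(np.array(c["R"])@X+np.array(c["t"]));return p[:2]/p[2]
E
python3 - <<'E'
from h import *
Z=dict(base=0,mark=.034,disc=.034,spoke=.06,hole=.034,stand=0,pin=.006,bur_block=0,jar=0,cast=0,dish=0,glaze=0)
for cam in("top","scene"):
    p,d=grab_frame(cam);cv2.imwrite(f"pics/{cam}0.png",p)
    for n,z in Z.items():
        r=spotter.spot_point(cam,n)
        for q in r[:2]:print(cam,n,round(q["conf"],2),np.round(q["centre"],1),np.round(at_z(cam,q["centre"],z),4))
s=get_state();print(s["t"],s["tcp_pos"],s["eef_rot"],bot.grip_point_offset,s["opening"],s["force"])
E
```

```text
top base 0.58 [321.4 258.5] [0.5627 0.0145 0.    ]
top mark 0.72 [327.8 309.9] [0.4458 0.0025 0.034 ]
top disc 0.71 [319.6 258. ] [0.5619 0.0176 0.034 ]
top spoke 0.94 [289.6 232.8] [0.6179 0.0816 0.06  ]
top hole 0.57 [352.7 281.5] [ 0.5072 -0.0549  0.034 ]
top stand 0.67 [454.3 310.4] [ 0.4357 -0.285   0.    ]
top stand 0.37 [323.7 258.6] [0.5623 0.0092 0.    ]
top pin 0.49 [459.2 310.9] [ 0.4345 -0.2947  0.006 ]
top bur_block 0.87 [210.5 298.2] [0.4786 0.2718 0.    ]
top jar 0.73 [206.  207.6] [0.6893 0.2806 0.    ]
top cast 0.56 [454.3 193.4] [ 0.7051 -0.2982  0.    ]
top dish 0.63 [154.4 225. ] [0.652  0.4015 0.    ]
top dish 0.32 [290.7 235.3] [0.6185 0.0841 0.    ]
top glaze 0.5 [492.7 217. ] [ 0.6473 -0.3838  0.    ]
scene base 0.74 [319.1 254.3] [0.5613 0.0072 0.    ]
scene mark 0.96 [351.5 207.6] [0.4391 0.0039 0.034 ]
scene disc 0.7 [321.2 246.8] [0.5602 0.0118 0.034 ]
scene disc 0.38 [164.1 192.6] [ 0.6598 -0.3542  0.034 ]
scene spoke 0.67 [332.5 276.4] [0.6137 0.0795 0.06  ]
scene spoke 0.66 [449.5 294.1] [0.5092 0.2799 0.06  ]
scene hole 0.66 [255.9 155.7] [ 0.452  -0.2636  0.034 ]
scene stand 0.92 [249.3 155.3] [ 0.4398 -0.3007  0.    ]
scene stand 0.22 [176. 225.] [ 0.694  -0.2925  0.    ]
scene pin 0.64 [255.6 155.4] [ 0.4344 -0.2841  0.006 ]
scene bur_block 0.56 [447.4 295.5] [0.4804 0.2748 0.    ]
scene jar 0.64 [397.7 377.7] [0.6847 0.2837 0.    ]
scene cast 0.68 [175.7 223.7] [ 0.6919 -0.2956 -0.    ]
scene dish 0.57 [461.  408.2] [0.6625 0.4036 0.    ]
scene dish 0.35 [317.4 255.7] [0.5663 0.0064 0.    ]
scene glaze 0.91 [161.1 190.9] [ 0.6477 -0.3905  0.    ]
1.3 [0.13224142 0.53387396 0.23129009] [[-9.70663929e-01  2.40440294e-01  4.19371104e-05]
 [ 2.40440294e-01  9.70663930e-01 -7.81618504e-06]
 [-4.25861662e-05  2.49648227e-06 -9.99999999e-01]] -0.0187 0.08514928327517468 [-0.18313208  0.25985375 -0.06146706]
```

View pics/top0.png

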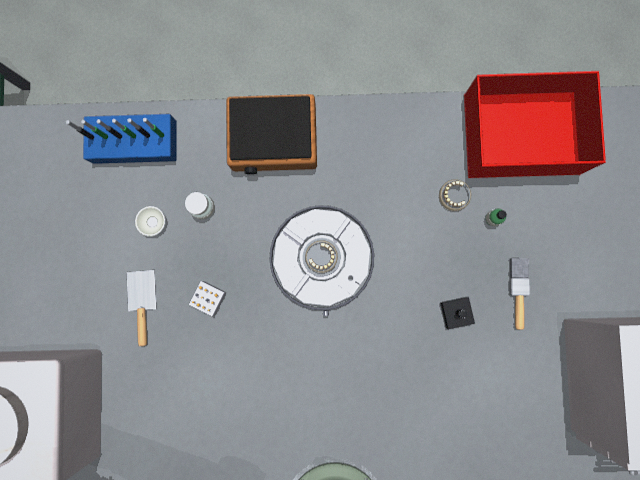

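View pics/scene0.png

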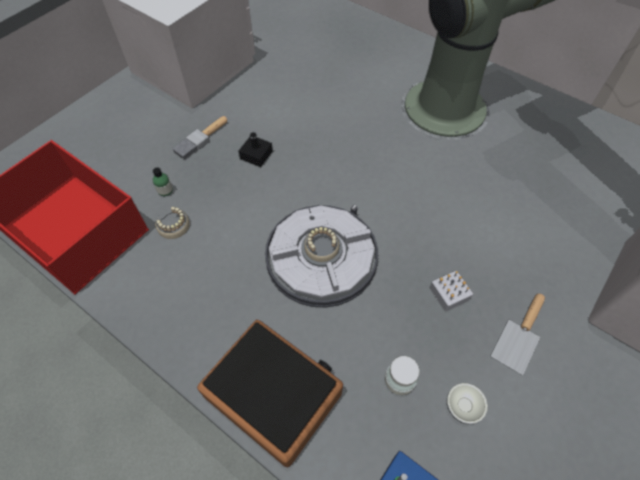

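The top view shows the stage at about (321,257), the hole near (351,278), the mark post at (326,313), the stand and pin at (458,313), and the bur block at (207,298). The scene view agrees with this. Next I'll refine the geometry from depth.

```bash
cat >> h.py <<'E'
def cloud(cam):
    p,d=grab_frame(cam);c=calibration(cam);K=np.array(c["intrinsics"]);R=np.array(c["R"]);t=np.array(c["t"])
    v,u=np.mgrid[:480,:640];P=np.stack([(u-K[0,2])/K[0,0]*d,(v-K[1,2])/K[1,1]*d,d],-1)
    W=(P-t)@R;W[d==0]=np.nan
    return p,W
def stage(cam,ax0=(.5615,.012),save=None):
    p,W=cloud(cam);x,y,z=W[...,0],W[...,1],W[...,2]
    r=np.hypot(x-ax0[0],y-ax0[1])
    m=(z>.029)&(z<.042)&(r<.125);m=m.astype(np.uint8)
    pts=W[(m>0)&(r>.09)];
    # disc outline: hull of disc-top points
    c=np.array(cv2.minEnclosingCircle((W[(m>0)&(r<.114)][:,:2]*1000).astype(np.float32))[0])/1000
    zs=np.median(W[(m>0)&(r<.1)][:,2])
    s=(z>.050)&(r>.055)&(r<.102);a=np.arctan2(y-c[1],x-c[0])[s]
    e=np.angle(np.exp(4j*a).mean())/4
    return c,zs,np.sort(np.round(np.degrees(a),0)),e,p,W
E
python3 - <<'E'
from h import *
for cam in("top","scene"):
    c,zs,a,e,p,W=stage(cam);print(cam,c,zs,len(a),np.unique(np.round(a,-1),return_counts=True),"spoke mod90",np.degrees(e)%90)
    z=W[...,2]
    m=(z>.055)&(z<.085)&(np.hypot(W[...,0]-.437,W[...,1]+.29)<.04);print("pin",W[m].mean(0) if m.any() else None,W[m].max(0),W[m].min(0))
    m=(z>.02)&(z<.036)&(np.hypot(W[...,0]-.437,W[...,1]+.29)<.06)
    b=cv2.minAreaRect((W[m][:,:2]*1000).astype(np.float32));print("stand",b)
p,d=grab_frame("top");
A=cv2.resize(p[195:325,255:385],(520,520),interpolation=cv2.INTER_CUBIC);B=cv2.resize(p[280:345,430:495],(260,260),interpolation=cv2.INTER_CUBIC)
A=cv2.hconcat([A,cv2.copyMakeBorder(B,0,260,0,0,cv2.BORDER_CONSTANT)]);cv2.imwrite("pics/crop1.png",A)
for X in ([.562,.014,.034],): print(proj("top",np.array(X)))
E
```

```text
top [0.56101678 0.01205746] 0.03476155992796759 298 (array([-40., -30.,  40.,  50., 130., 140.]), array([54, 46,  1, 97,  4, 96])) spoke mod90 51.697876718974555
pin [ 0.43234977 -0.28543379  0.07094421] [ 0.43926559 -0.27894556  0.07647178] [ 0.42409217 -0.29439165  0.05736511]
stand ((432.4229431152344, -286.9249267578125), (60.3494987487793, 61.076255798339844), 10.739341735839844)
scene [0.56038672 0.01116274] 0.035817730286366 426 (array([-40., -30.,  50.,  60., 130., 140.]), array([ 59,  95, 109,  14,   7, 142])) spoke mod90 52.084969501908795
pin [ 0.43207147 -0.28546708  0.06780697] [ 0.43901411 -0.27846088  0.07736871] [ 0.42149588 -0.2956498   0.0564283 ]
stand ((429.7357482910156, -288.048583984375), (65.07990264892578, 62.48002243041992), 11.284883499145508)
[321.22166448 257.89880503]
```

View pics/crop1.png

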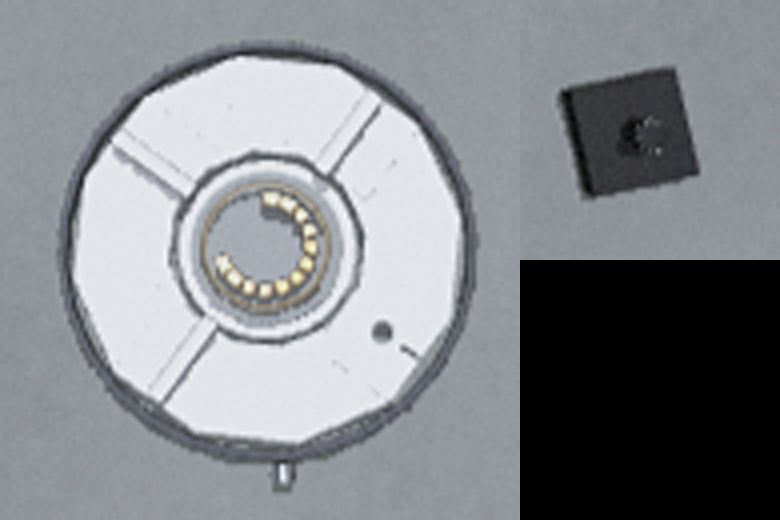

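Request:
jog_arm(plan=[[1, [2.5, -3.7, 0], [0, 0, 0]], [1, [5.2, -7.7, -0.5], [0, 0, -0.05]], [1, [8, -11.8, -2], [0, 0, -0.1]], [1, [10.8, -15.9, -4], [0, 0, -0.14]], [1, [13.5, -19.9, -6], [0, 0, -0.14]], [1, [16.3, -24, -8], [0, 0, -0.14]], [1, [19, -28, -9], [0, 0, -0.14]], [1, [21.7, -32, -10], [0, 0, -0.14]], [1, [24.4, -36, -11], [0, 0, -0.14]], [1, [27.1, -40, -12], [0, 0, -0.14]]])

```text
t: 2.45
tcp_pos: [0.3999, 0.1387, 0.1129]
eef_rot: [[-0.928, 0.374, 0.001], [0.374, 0.928, 0.0], [-0.001, 0.001, -1.0]]
force: [2.0, 0.2, 1.0]
opening: -0.0
grasp_force: 0.0
```

Request:
jog_arm(plan=[[1, [2.7, -4, -0.5], [0, 0, 0]], [1, [5, -7.5, -1], [0, 0, 0]], [1, [7.6, -11.1, -1], [0, 0, 0]], [1, [7.6, -11.1, -1], [0, 0, 0]], [1, [7.6, -11.1, -3.5], [0, 0, 0]], [1, [7.6, -11.1, -5.5], [0, 0, 0]], [1, [7.6, -11.1, -6.6], [0, 0, 0]], [1, [7.6, -11.1, -6.6], [0, 0, 0]], [1, [7.6, -11.1, -6.6], [0, 0, 0]]])

```text
t: 3.35
tcp_pos: [0.4748, 0.0299, 0.0473]
eef_rot: [[-0.928, 0.373, 0.0], [0.373, 0.928, 0.0], [0.0, 0.0, -1.0]]
force: [-0.0, -1.0, 0.5]
opening: -0.0
grasp_force: 0.0
```

```bash
python3 - <<'E'
from h import *
s=get_state();print(s["t"],s["tcp_pos"],np.degrees(np.arctan2(*s["eef_rot"][:2,1][::-1])) if hasattr(s["eef_rot"],"shape") else s["eef_rot"],s["force"],s["opening"],s["joint_pos"])
p0=np.array(s["tcp_pos"])[:2]
for d in(.020,):
  for th in range(158,80,-2):
    t=np.radians(th);q=np.array([.5607,.0116])+.08*np.array([np.cos(t),np.sin(t)])+d*np.array([-np.sin(t),np.cos(t)])
    print(th,np.round((q-p0)*100,2),round(np.radians(th-158),3))
E
```

```text
3.35 [0.47480771 0.02988412 0.04729421] 68.10616113611273 [-0.04980133 -0.96145934  0.49385128] -4.456044486923321e-05 [-9.24953844e-02  4.10385677e-01 -6.18984740e-01  5.41416440e-01
  3.72382254e-05  2.89624190e-01]
158 [ 0.42 -0.69] 0.0
156 [ 0.47 -0.4 ] -0.035
154 [ 0.52 -0.12] -0.07
152 [0.59 0.16] -0.105
150 [0.66 0.44] -0.14
148 [0.75 0.71] -0.175
146 [0.84 0.99] -0.209
144 [0.94 1.26] -0.244
142 [1.05 1.52] -0.279
140 [1.18 1.78] -0.314
138 [1.31 2.04] -0.349
136 [1.45 2.29] -0.384
134 [1.59 2.54] -0.419
132 [1.75 2.78] -0.454
130 [1.91 3.01] -0.489
128 [2.09 3.24] -0.524
126 [2.27 3.47] -0.559
124 [2.46 3.69] -0.593
122 [2.65 3.9 ] -0.628
120 [2.86 4.1 ] -0.663
118 [3.07 4.3 ] -0.698
116 [3.28 4.49] -0.733
114 [3.51 4.67] -0.768
112 [3.74 4.84] -0.803
110 [3.97 5.01] -0.838
108 [4.21 5.16] -0.873
106 [4.46 5.31] -0.908
104 [4.71 5.45] -0.942
102 [4.97 5.58] -0.977
100 [5.23 5.7 ] -1.012
98 [5.5  5.82] -1.047
96 [5.76 5.92] -1.082
94 [6.04 6.01] -1.117
92 [6.31 6.1 ] -1.152
90 [6.59 6.17] -1.187
88 [6.87 6.24] -1.222
86 [7.15 6.29] -1.257
84 [7.44 6.34] -1.292
82 [7.72 6.37] -1.326
```

Request:
jog_arm(plan=[[1, [0.62, 0.3, -0.2], [0, 0, -0.1]], [1, [0.68, 0.5, -0.2], [0, 0, -0.16]], [1, [0.75, 0.71, -0.2], [0, 0, -0.18]], [1, [0.8, 0.85, -0.2], [0, 0, -0.19]], [1, [0.84, 0.99, -0.2], [0, 0, -0.21]], [1, [0.89, 1.12, -0.2], [0, 0, -0.23]], [1, [0.94, 1.26, -0.2], [0, 0, -0.24]], [1, [1.0, 1.39, -0.2], [0, 0, -0.26]], [1, [1.05, 1.52, -0.2], [0, 0, -0.28]], [1, [1.12, 1.65, -0.2], [0, 0, -0.3]]])

```text
t: 4.35
tcp_pos: [0.4859, 0.0461, 0.0449]
eef_rot: [[-0.775, 0.632, -0.0], [0.632, 0.775, -0.0], [0.0, -0.0, -1.0]]
force: [0.1, 0.3, 0.2]
opening: 0.0002
grasp_force: 0.0
```

Request:
jog_arm(plan=[[1, [0.06, 0.13, 0], [0, 0, -0.02]], [1, [0.12, 0.26, 0], [0, 0, -0.03]], [1, [0.19, 0.39, 0], [0, 0, -0.05]], [1, [0.26, 0.51, 0], [0, 0, -0.07]], [1, [0.33, 0.64, 0], [0, 0, -0.09]], [1, [0.4, 0.77, 0], [0, 0, -0.1]], [1, [0.47, 0.89, 0], [0, 0, -0.12]], [1, [0.55, 1.01, 0], [0, 0, -0.14]], [1, [0.63, 1.13, 0], [0, 0, -0.16]], [1, [0.71, 1.25, 0], [0, 0, -0.17]]])

```text
t: 5.35
tcp_pos: [0.4928, 0.0587, 0.0448]
eef_rot: [[-0.657, 0.754, -0.001], [0.754, 0.657, 0.0], [0.001, -0.0, -1.0]]
force: [-2.1, -0.8, -0.4]
opening: 0.0
grasp_force: 0.9
```

```bash
python3 - <<'E'
from h import *
for cam in("top","scene"):
    c,zs,a,e,p,W=stage(cam);print(np.unique(np.round(a,-1),return_counts=True))
    # use spokes other than pushed one
    aa=a[(a>-60)&(a<70)];print(np.median(aa[aa<0]),np.median(aa[aa>0]))
E
```

```text
(array([-180., -170.,  -40.,   40.,   50.,  100.,  110.,  120.,  130.,
        140.,  150.,  160.,  170.,  180.]), array([151,  18, 100,  51,  49,  20, 176, 373, 329, 388, 347, 436, 347,
       247]))
-42.0 45.0
(array([-50., -40.,  40.,  50., 100., 110., 120., 130., 140., 150., 160.,
       170., 180.]), array([  12,  146,   72,   43,  240, 2063, 2751,  865,  751,  520,  495,
        294,   75]))
-41.0 45.0
```

Request:
jog_arm(plan=[[1, [0.17, 0.22, 0], [0, 0, -0.03]], [1, [0.35, 0.45, 0], [0, 0, -0.07]], [1, [0.53, 0.68, 0], [0, 0, -0.1]], [1, [0.72, 0.9, 0], [0, 0, -0.14]], [1, [0.92, 1.1, 0], [0, 0, -0.17]], [1, [1.13, 1.3, 0], [0, 0, -0.21]], [1, [1.34, 1.5, 0], [0, 0, -0.24]], [1, [1.57, 1.68, 0], [0, 0, -0.28]], [1, [1.79, 1.86, 0], [0, 0, -0.31]], [1, [2.03, 2.03, 0], [0, 0, -0.35]]])

```text
t: 6.45
tcp_pos: [0.513, 0.0792, 0.0447]
eef_rot: [[-0.359, 0.934, -0.001], [0.934, 0.359, 0.001], [0.001, -0.001, -1.0]]
force: [-1.8, 0.3, -0.6]
opening: -0.0003
grasp_force: 0.9
```

Request:
jog_arm(plan=[[1, [0.23, 0.15, 0], [0, 0, -0.03]], [1, [0.47, 0.31, 0], [0, 0, -0.07]], [1, [0.72, 0.45, 0], [0, 0, -0.1]], [1, [0.98, 0.59, 0], [0, 0, -0.14]], [1, [1.24, 0.71, 0], [0, 0, -0.17]], [1, [1.5, 0.83, 0], [0, 0, -0.21]], [1, [1.77, 0.94, 0], [0, 0, -0.24]], [1, [1.9, 0.99, 0], [0, 0, -0.26]], [1, [2.04, 1.04, 0], [0, 0, -0.28]], [1, [2.04, 1.04, 0], [0, 0, -0.28]]])

```text
t: 7.45
tcp_pos: [0.5339, 0.0893, 0.0449]
eef_rot: [[-0.088, 0.996, 0.0], [0.996, 0.088, 0.0], [0.0, 0.0, -1.0]]
force: [-1.7, 1.3, -0.5]
opening: -0.0002
grasp_force: 0.5
```

```bash
python3 - <<'E'
from h import *
for cam in("top","scene"):
    c,zs,a,e,p,W=stage(cam);print(np.unique(np.round(a,-1),return_counts=True))
    print(c,[(np.median(a[(a>l)&(a<h)])) for l,h in((-130,-60),(-20,40))])
    for n in("hole","mark","spoke"):
        for q in spotter.spot_point(cam,n)[:2]:
            X=at_z(cam,q["centre"],.06 if n=="spoke" else .034);print(cam,n,round(q["conf"],2),np.round(q["centre"],1),np.round(X,4),np.degrees(np.arctan2(X[1]-.0116,X[0]-.5607)))
    if cam=="top":cv2.imwrite("pics/c2.png",cv2.resize(p[195:325,255:385],(520,520),interpolation=cv2.INTER_CUBIC))
print(get_state()["force"],get_state()["tcp_pos"])
E
```

```text
(array([-80., -70.,   0.,  10.,  70.,  80.,  90., 100., 110., 120., 130.,
       140., 150., 160.]), array([ 94,   7,   7,  87,   9, 201, 275, 352, 290, 389, 342, 457, 451,
       315]))
[0.56099939 0.01243667] [np.float64(-79.0), np.float64(9.0)]
top hole 0.65 [329.9 292.6] [ 0.484  -0.0033  0.034 ] -169.02635903160643
top mark 0.81 [324.9 309.9] [0.446  0.0089 0.034 ] -178.66226132923475
top mark 0.57 [451.3 196.3] [ 0.6928 -0.2834  0.034 ] -65.87561137923957
top spoke 0.75 [314.5 220.6] [0.6433 0.026  0.06  ] 9.888732842951663
(array([-80., -70.,   0.,  10.,  20.,  60.,  70.,  80.,  90., 100., 110.,
       120., 130., 140., 150., 160.]), array([ 129,    7,    4,  133,    1,    6,  500, 3233, 1513,  638,  646,
        817,  550,  311,   91,    6]))
[0.55996777 0.01198646] [np.float64(-78.0), np.float64(10.0)]
scene hole 0.73 [336.7 216.2] [ 0.4775 -0.0084  0.034 ] -166.4589345625864
scene mark 0.55 [350.1 206. ] [ 0.4374 -0.0011  0.034 ] -174.11958463147033
scene spoke 0.94 [303.3 271.7] [0.6399 0.0278 0.06  ] 11.57298267443041
[-0.33031365 -0.16915442 -1.2750015 ] [0.5339977  0.08907831 0.04503439]
```

View pics/c2.png

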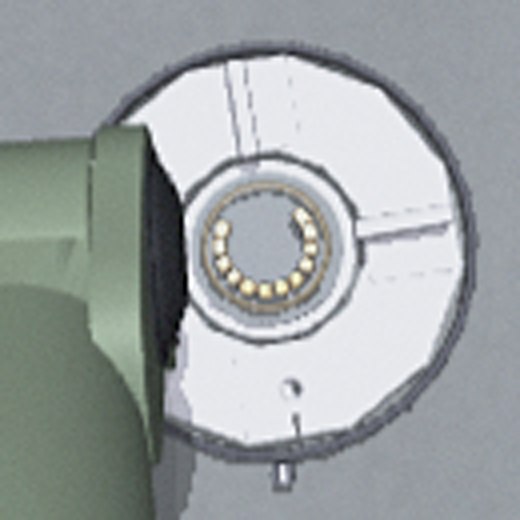

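The hole (crop 291,388) is about 5.8° short of the mark (283,478), so I'll finish the push slowly.

Request:
jog_arm(plan=[[1, [0.14, 0.05, 0], [0, 0, -0.02]], [1, [0.27, 0.09, 0], [0, 0, -0.035]], [1, [0.41, 0.13, 0], [0, 0, -0.05]], [1, [0.55, 0.17, 0], [0, 0, -0.07]], [1, [0.69, 0.2, 0], [0, 0, -0.09]], [1, [0.75, 0.21, 0], [0, 0, -0.1]], [1, [0.8, 0.23, 0], [0, 0, -0.1]], [1, [0.8, 0.23, 0], [0, 0, -0.1]], [1, [0.8, 0.23, 0], [0, 0, -0.1]]])

```text
t: 8.75
tcp_pos: [0.5419, 0.0915, 0.0449]
eef_rot: [[0.012, 1.0, 0.0], [1.0, -0.012, 0.0], [0.0, 0.0, -1.0]]
force: [-1.6, 1.5, -1.0]
opening: -0.0001
grasp_force: 0.6
```

```bash
python3 - <<'E'
from h import *
for cam in("top","scene"):
    c,zs,a,e,p,W=stage(cam)
    print(c,[(np.median(a[(a>l)&(a<h)])) for l,h in((-130,-60),(-20,40))])
    for n in("hole","mark","spoke"):
        for q in spotter.spot_point(cam,n)[:1]:
            X=at_z(cam,q["centre"],.06 if n=="spoke" else .034);print(cam,n,round(q["conf"],2),np.round(q["centre"],1),np.round(X,4),np.degrees(np.arctan2(X[1]-.0116,X[0]-.5607)))
    if cam=="top":A=cv2.resize(p[225:325,270:370],(600,600),interpolation=cv2.INTER_CUBIC)
cv2.imwrite("pics/c3.png",A)
print(get_state()["force"],get_state()["tcp_pos"])
E
```

```text
[0.5622821  0.01257291] [np.float64(-86.0), np.float64(3.0)]
top hole 0.82 [324.5 291.3] [0.4872 0.0087 0.034 ] -177.72910259983672
top mark 0.78 [324.7 311.3] [0.4429 0.0095 0.034 ] -178.9545613096452
top spoke 0.81 [318.6 221.1] [0.642 0.017 0.06 ] 3.786006637937542
[0.56121448 0.01137905] [np.float64(-84.0), np.float64(5.0)]
scene hole 0.61 [341.4 219.5] [0.4784 0.0048 0.034 ] -175.27869291156094
scene mark 0.87 [351.1 211.1] [0.4474 0.0086 0.034 ] -178.49717517650402
scene spoke 0.55 [301.4 268.7] [0.6369 0.0207 0.06  ] 6.81193183034876
[-0.63128934  0.9369563   0.95781734] [0.54184138 0.09142757 0.04494191]
```

View pics/c3.png

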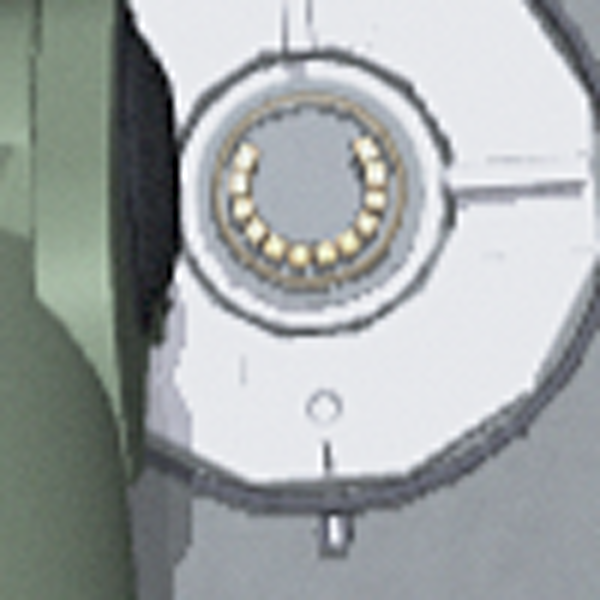

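Hole (crop 324,407) and mark ridge (335,535) now lie on one line through the axis, to about half a degree. I'll back off and go to the pin.

Request:
jog_arm(plan=[[1, [-0.4, 0, 0], [0, 0, 0]], [1, [-1, 0, 0], [0, 0, 0]], [1, [-1.2, 0, 1], [0, 0, 0]], [1, [-1.2, 0, 5], [0, 0, 0]], [1, [-1.2, 0, 9], [0, 0, 0.12]], [0, [-1.2, -1, 11], [0, 0, 0.26]], [0, [-2, -4, 12], [0, 0, 0.4]], [0, [-3, -8, 12], [0, 0, 0.54]], [0, [-4, -12, 12], [0, 0, 0.68]], [0, [-5, -16, 12], [0, 0, 0.82]]])

```text
t: 10.15
tcp_pos: [0.4917, -0.0689, 0.1661]
eef_rot: [[-0.725, 0.689, 0.002], [0.689, 0.725, -0.001], [-0.002, 0.001, -1.0]]
force: [0.7, -0.3, -0.1]
opening: 0.0719
grasp_force: 0.0
```

Request:
jog_arm(plan=[[0, [-1, -4, 0], [0, 0, 0.14]], [0, [-2, -8, 0], [0, 0, 0.28]], [0, [-3, -12, 0], [0, 0, 0.42]], [0, [-4, -16, 0], [0, 0, 0.56]], [0, [-5, -19, 0], [0, 0, 0.7]], [0, [-6, -21.75, 0], [0, 0, 0.76]], [0, [-6, -21.75, 0], [0, 0, 0.76]], [0, [-6, -21.75, 0], [0, 0, 0.76]]])

```text
t: 10.95
tcp_pos: [0.4317, -0.2853, 0.1654]
eef_rot: [[-1.0, 0.008, 0.0], [0.008, 1.0, 0.0], [-0.0, 0.0, -1.0]]
force: [-0.3, 0.6, -0.4]
opening: 0.0852
grasp_force: 0.0
```

```bash
python3 - <<'E'
from h import *
s=get_state();print(s["t"],s["tcp_pos"],s["eef_rot"],s["force"],s["opening"])
p,W=cloud("scene")
q=spotter.spot_point("scene","pin")
print([(round(a["conf"],2),at_z("scene",a["centre"],.006)) for a in q[:2]])
z=W[...,2];m=(z>.058)&(z<.078)&(np.hypot(W[...,0]-.432,W[...,1]+.286)<.012);print(m.sum(),W[m].mean(0) if m.any() else 0)
for n in("hole","mark"):
  for cam in("top","scene"):
    p,d=grab_frame(cam)
    for a in spotter.spot_point(cam,n)[:1]:print(n,cam,a["centre"],at_z(cam,a["centre"],.034))
    if n=="hole":
      o=proj(cam,np.array([.481,.006,.034])).astype(int)
      cv2.imwrite(f"pics/h_{cam}.png",cv2.resize(p[o[1]-25:o[1]+25,o[0]-25:o[0]+25],(400,400),interpolation=cv2.INTER_CUBIC));print(o)
cv2.imwrite("pics/h.png",cv2.hconcat([cv2.imread("pics/h_top.png"),cv2.imread("pics/h_scene.png")]))
E
```

```text
10.95 [ 0.43173893 -0.28528648  0.16544979] [[-9.99964606e-01  8.40184978e-03  4.43331035e-04]
 [ 8.40187954e-03  9.99964701e-01  6.53048593e-05]
 [-4.42766704e-04  6.90273618e-05 -9.99999900e-01]] [-0.25764221  0.55936302 -0.41727541] 0.08521888624062555
[(0.59, array([ 0.43083142, -0.28427107,  0.006     ]))]
59 [ 0.43208234 -0.2855237   0.06889195]
hole top [324.7, 294.0] [0.48119824 0.0084034  0.034     ]
[325 294]
hole scene [342.3, 220.5] [0.47937873 0.00789031 0.034     ]
[341 220]
mark top [324.9, 309.2] [0.44754642 0.0088792  0.034     ]
mark scene [351.2, 209.4] [0.44349841 0.00615725 0.034     ]
```

View pics/h.png

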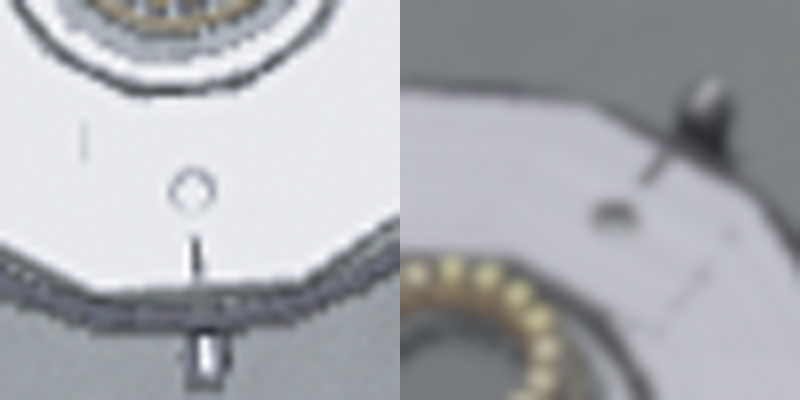

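Request:
jog_arm(plan=[[0, [0, 0, -4], [0, 0, 0]], [0, [0, 0, -8], [0, 0, 0]], [0, [0, 0, -10.5], [0, 0, 0]], [0.4, [0, 0, -12], [0, 0, 0]], [0.6, [0, 0, -12.4], [0, 0, 0]], [0.7, [0, 0, -12.4], [0, 0, 0]], [0.75, [0, 0, -12.4], [0, 0, 0]], [0.78, [0, 0, -12.4], [0, 0, 0]], [0.78, [0, 0, -12.4], [0, 0, 0]]])

```text
t: 12.35
tcp_pos: [0.4327, -0.2855, 0.0419]
eef_rot: [[-1.0, 0.006, 0.001], [0.006, 1.0, -0.001], [-0.001, -0.001, -1.0]]
force: [0.4, -0.7, -0.4]
opening: 0.0188
grasp_force: 0.0
```

```bash
python3 - <<'E'
from h import *
print(at_z("top",(324,292.75),.034),at_z("scene",(342.9,221.9),.034),at_z("top",(325.9,313.4),.034),at_z("scene",(354,207),.034))
E
```

```text
[0.4840153  0.00988841 0.034     ] [0.48157427 0.01106275 0.034     ] [0.43822094 0.00691086 0.034     ] [0.43442501 0.0073102  0.034     ]
```

Request:
jog_arm(plan=[[0.8, [0, 0, 0], [0, 0, 0]], [0.81, [0, 0, 0], [0, 0, 0]], [0.82, [0, 0, 0], [0, 0, 0]]])

```text
t: 12.65
tcp_pos: [0.4324, -0.2858, 0.0415]
eef_rot: [[-1.0, 0.006, 0.001], [0.006, 1.0, -0.002], [-0.001, -0.002, -1.0]]
force: [-0.1, -1.2, 3.4]
opening: 0.0157
grasp_force: 10.4
```

Request:
jog_arm(plan=[[0.83, [0, 0, 0], [0, 0, 0]], [1, [0, 0, 0], [0, 0, 0]], [1, [0, 0, 0], [0, 0, 0]]])

```text
t: 12.95
tcp_pos: [0.4325, -0.2859, 0.0416]
eef_rot: [[-1.0, 0.006, 0.001], [0.006, 1.0, -0.002], [-0.001, -0.002, -1.0]]
force: [-1.4, -1.3, 6.7]
opening: 0.0143
grasp_force: 58.3
```

Request:
jog_arm(plan=[[1, [0, 0, 0.5], [0, 0, 0]], [1, [0, 0, 2], [0, 0, 0]], [1, [0, 0, 5], [0, 0, 0]], [1, [0.2, 2, 7], [0, 0, 0]], [1, [0.8, 5, 7.5], [0, 0, 0]], [1, [1.6, 9.5, 7.5], [0, 0, 0]], [1, [2.4, 14, 7.5], [0, 0, 0]], [1, [3.2, 18.5, 7.5], [0, 0, 0]], [1, [3.9, 23, 7.5], [0, 0, 0]], [1, [4.5, 27, 7.5], [0, 0, 0]]])

```text
t: 13.95
tcp_pos: [0.476, -0.0123, 0.1157]
eef_rot: [[-1.0, 0.006, -0.002], [0.006, 1.0, 0.002], [0.002, 0.002, -1.0]]
force: [0.2, -0.1, -0.8]
opening: 0.0143
grasp_force: 59.3
```

Request:
jog_arm(plan=[[1, [0.3, 2.2, 0], [0, 0, 0]], [1, [0.4, 2.4, -1.5], [0, 0, 0]], [1, [0.4, 2.4, -3], [0, 0, 0]], [1, [0.4, 2.4, -3.8], [0, 0, 0]], [1, [0.4, 2.4, -3.8], [0, 0, 0]], [1, [0.4, 2.4, -3.8], [0, 0, 0]], [1, [0.4, 2.4, -3.8], [0, 0, 0]]])

```text
t: 14.65
tcp_pos: [0.4814, 0.0087, 0.0785]
eef_rot: [[-1.0, 0.007, 0.001], [0.007, 1.0, 0.0], [-0.001, 0.0, -1.0]]
force: [-0.1, -0.1, -0.4]
opening: 0.0142
grasp_force: 59.3
```

```bash
python3 - <<'E'
from h import *
s=get_state();print(s["t"],s["tcp_pos"],s["force"],s["opening"],s["grasp_force"])
p,d=grab_frame("scene");o=(346,215)
A=cv2.resize(p[o[1]-40:o[1]+20,o[0]-35:o[0]+25],(600,600),interpolation=cv2.INTER_CUBIC)
cv2.imwrite("pics/p1.png",A)
t=np.array(s["tcp_pos"]);print("tip px",proj("scene",t+[0,0,-.0356]),"hole guess",proj("scene",np.array([t[0],t[1],.034])))
for a in spotter.spot_point("scene","pin")[:1]+spotter.spot_point("scene","hole")[:1]:print(a["conf"],a["centre"],at_z("scene",a["centre"],t[2]-.0356),at_z("scene",a["centre"],.034))
E
```

```text
14.65 [0.48142054 0.00873154 0.07846577] [-0.10138619 -0.09540703 -0.41000364] 0.014185862594680293 59.30367887020111
tip px [342.24090421 218.96720431] hole guess [342.06441859 221.31367467]
0.73 [462.4, 408.4] [0.67677007 0.40177393 0.04286577] [0.6735765  0.40259373 0.034     ]
0.67 [343.1, 218.0] [0.4782501  0.00872342 0.04286577] [0.47297676 0.00542547 0.034     ]
```

View pics/p1.png

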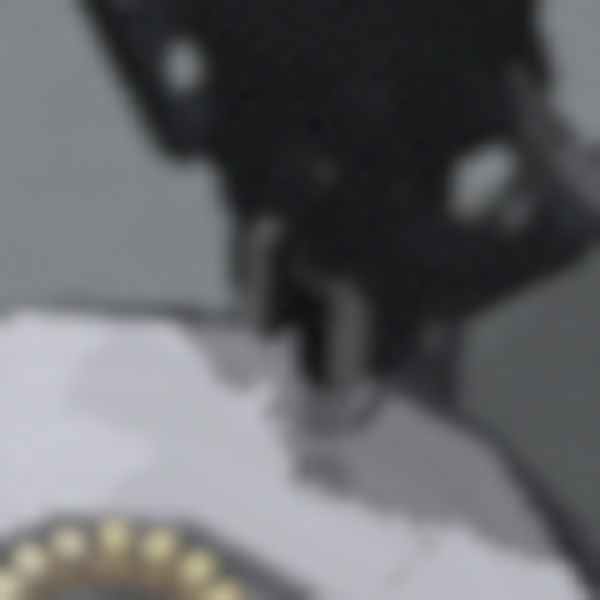

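Request:
jog_arm(plan=[[1, [0, 0.1, -0.3], [0, 0, 0]], [1, [0, 0.1, -0.6], [0, 0, 0]], [1, [0, 0.1, -0.75], [0, 0, 0]], [1, [0, 0.1, -0.85], [0, 0, 0]], [1, [0, 0.1, -0.9], [0, 0, 0]], [1, [0, 0.1, -0.95], [0, 0, 0]], [1, [0, 0.1, -0.95], [0, 0, 0]]])

```text
t: 15.5
tcp_pos: [0.4812, 0.01, 0.0693]
eef_rot: [[-1.0, 0.006, 0.0], [0.006, 1.0, -0.0], [-0.0, -0.0, -1.0]]
force: [-2.7, 0.4, 10.6]
opening: 0.0144
grasp_force: 60.5
```

Request:
jog_arm(plan=[[1, [0, 0, 0.02], [0, 0, 0]], [1, [-0.05, 0, 0.02], [0, 0, 0]], [1, [-0.05, 0, 0.02], [0, 0, 0]]])

```text
t: 15.8
tcp_pos: [0.481, 0.01, 0.0694]
eef_rot: [[-1.0, 0.006, 0.001], [0.006, 1.0, -0.0], [-0.001, -0.0, -1.0]]
force: [-1.7, -0.3, 6.7]
opening: 0.0141
grasp_force: 60.2
```

Request:
jog_arm(plan=[[1, [-0.05, 0, 0], [0, 0, 0]], [1, [-0.05, 0, 0], [0, 0, 0]]])

```text
t: 16.0
tcp_pos: [0.4808, 0.01, 0.0694]
eef_rot: [[-1.0, 0.006, 0.002], [0.006, 1.0, 0.0], [-0.002, 0.0, -1.0]]
force: [-0.1, -0.6, 6.3]
opening: 0.0142
grasp_force: 60.0
```

Request:
jog_arm(plan=[[1, [0, -0.08, 0.02], [0, 0, 0]], [1, [0, -0.16, 0.02], [0, 0, 0]], [1, [0, -0.22, 0.02], [0, 0, 0]]])

```text
t: 16.3
tcp_pos: [0.4808, 0.008, 0.0694]
eef_rot: [[-1.0, 0.006, 0.002], [0.006, 1.0, 0.001], [-0.002, 0.001, -1.0]]
force: [-0.4, 1.1, 6.7]
opening: 0.0142
grasp_force: 59.9
```

Request:
jog_arm(plan=[[1, [0, -0.08, 0], [0, 0, 0]], [1, [0, -0.16, 0], [0, 0, 0]], [1, [0, -0.22, 0], [0, 0, 0]]])

```text
t: 16.6
tcp_pos: [0.481, 0.0058, 0.0694]
eef_rot: [[-1.0, 0.006, 0.002], [0.006, 1.0, 0.001], [-0.002, 0.001, -1.0]]
force: [0.3, 2.2, 5.8]
opening: 0.0142
grasp_force: 60.0
```

Request:
jog_arm(plan=[[1, [0, 0, 0.3], [0, 0, 0]], [1, [0, 0, 1.5], [0, 0, 0]], [1, [0, 0, 2.5], [0, 0, 0]], [1, [0, 0, 2.5], [0, 0, 0]], [1, [0, 0, 2.5], [0, 0, 0]]])

```text
t: 17.1
tcp_pos: [0.4802, 0.0055, 0.0939]
eef_rot: [[-1.0, 0.006, 0.0], [0.006, 1.0, -0.0], [-0.0, -0.0, -1.0]]
force: [0.3, 0.7, -1.3]
opening: 0.0144
grasp_force: 59.7
```

```bash
python3 - <<'E'
from h import *
s=get_state();t=np.array(s["tcp_pos"]);print(t)
p,d=grab_frame("scene");x0,y0=322,190
A=cv2.resize(p[y0:y0+45,x0:x0+45],(600,600),interpolation=cv2.INTER_LANCZOS4)
A=cv2.convertScaleAbs(A,alpha=1.3)
f=lambda X:(proj("scene",np.array(X))-[x0,y0]+.5)*600/45
print("tip pred",f(t+[0,0,-.0356]),"shoulder",f(t+[0,0,-.0116]),"hole .481 .008",f([.481,.008,.034]))
J=np.array([f([.481+dx,.008+dy,.034]) for dx,dy in((.001,0),(0,.001))])-f([.481,.008,.034]);print(J)
cv2.imwrite("pics/p2.png",A)
c,zs,a,e,_,W=stage("scene");print([(np.mean(a[(a>l)&(a<h)])) for l,h in((-130,-60),(-20,40))])
c,zs,a,e,_,W=stage("top");print([(np.mean(a[(a>l)&(a<h)])) for l,h in((-130,-60),(-20,40))])
E
```

```text
[0.48016703 0.00548334 0.09389372]
tip pred [268.7301435  322.11781622] shoulder [275.19157087 232.66725063] hole .481 .008 [272.04208331 420.22530685]
[[-3.60643174  4.04717998]
 [ 5.01199043  3.08234335]]
[np.float64(-96.56218905472637), np.float64(7.874125874125874)]
[np.float64(-87.00970873786407), np.float64(6.673469387755102)]
```

View pics/p2.png

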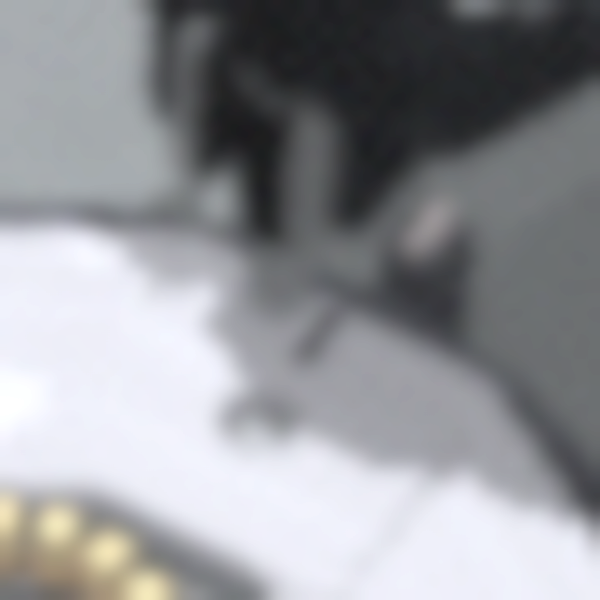

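The hole shows at about (258,420), apparently dragged slightly in −y by the probing. The pin tip is hard to make out, so I'll use depth.

```bash
python3 - <<'E'
from h import *
s=get_state();t=np.array(s["tcp_pos"]);c=calibration("scene");R=np.array(c["R"]);o=-R.T@np.array(c["t"]);print("cam",o)
p,W=cloud("scene");x,y,z=W[...,0],W[...,1],W[...,2]
near=np.hypot(x-t[0],y-t[1])<.02
for lo,hi in((.06,.066),(.066,.072),(.072,.08),(.084,.095)):
    m=near&(z>lo)&(z<hi);q=W[m];print(lo,m.sum(),np.round(q.mean(0)*1000,1),np.round(q.min(0)*1000,1),np.round(q.max(0)*1000,1))
v0,u0=proj("scene",np.array([.4815,.007,.034]))[::-1].astype(int)
print(u0,v0);print(np.round(z[v0-6:v0+7,u0-7:u0+8]*1000).astype(int))
print(p[v0-6:v0+7,u0-7:u0+8].mean(2).astype(int))
E
```

```text
cam [0.98160556 0.32352161 0.88912793]
0.06 6 [479.    5.3  62.3] [475.4   0.8  60.7] [480.8   8.   63.9]
0.066 11 [479.7   5.7  69.5] [4.772e+02 1.000e-01 6.610e+01] [482.5   9.6  71.9]
0.072 7 [480.2   6.1  77.1] [477.7   3.5  74.2] [482.3   8.9  80. ]
0.084 8 [482.7   2.1  89.9] [481.2  -2.   85.9] [484.3   5.5  92.5]
341 220
[[                  33                   36                   36
                    36                   36                   37
                    35                   36                   35
                    35                   39                   38
                    38                   37                   35]
 [                  35                   36                   36
                    36                   35                   39
                    35                   36                   33
                    35                   37                   34
                    34                   36                   36]
 [                  34                   33                   37
                    34                   37         
[... 3649 characters left out ...]
 120 125]
 [188 188 189 190 183 161 137 127 124 119 110 112 118 122 122]
 [187 188 188 188 185 170 146 130 124 122 122 122 123 123 123]
 [187 186 186 186 177 160 138 125 119 120 123 125 125 124 123]
 [187 186 186 182 162 137 124 121 113 112 120 125 126 126 125]
 [188 188 186 180 156 132 135 140 125 113 125 133 133 129 127]
 [188 188 188 182 165 149 153 157 143 136 151 160 151 136 128]
 [189 189 188 187 178 170 167 169 164 165 175 180 171 154 140]
 [188 188 189 189 187 183 180 180 179 181 184 185 182 174 165]
 [187 188 188 189 189 188 187 187 187 186 186 185 185 183 181]
 [186 187 187 188 188 189 189 190 188 188 187 186 186 185 184]]<stdin>:8: RuntimeWarning: invalid value encountered in cast
```

Request:
jog_arm(plan=[[1, [0, 0.15, -1.2], [0, 0, 0]], [1, [0, 0.15, -2.2], [0, 0, 0]], [1, [0, 0.15, -2.4], [0, 0, 0]], [1, [0, 0.15, -2.48], [0, 0, 0]], [1, [0.05, 0.15, -2.48], [0, 0, 0]], [1, [0.1, 0.15, -2.48], [0, 0, 0]], [1, [0.15, 0.15, -2.48], [0, 0, 0]]])

```text
t: 18.0
tcp_pos: [0.4803, 0.0072, 0.0693]
eef_rot: [[-1.0, 0.006, -0.002], [0.006, 1.0, 0.0], [0.002, 0.0, -1.0]]
force: [-4.9, 0.7, 10.5]
opening: 0.0137
grasp_force: 60.6
```

Request:
jog_arm(plan=[[1, [0.05, 0, 0], [0, 0, 0]], [1, [0.1, 0, 0], [0, 0, 0]], [1, [0.15, 0, 0], [0, 0, 0]]])

```text
t: 18.3
tcp_pos: [0.4807, 0.0072, 0.0692]
eef_rot: [[-1.0, 0.006, -0.004], [0.006, 1.0, -0.0], [0.004, -0.0, -1.0]]
force: [-7.8, -0.3, 13.3]
opening: 0.014
grasp_force: 60.7
```

Request:
jog_arm(plan=[[1, [0.05, 0, 0], [0, 0, 0]], [1, [0.1, 0, 0], [0, 0, 0]], [1, [0.15, 0, 0], [0, 0, 0]]])

```text
t: 18.6
tcp_pos: [0.4811, 0.0072, 0.0691]
eef_rot: [[-1.0, 0.006, -0.006], [0.006, 1.0, -0.0], [0.006, -0.0, -1.0]]
force: [-9.1, 0.1, 16.2]
opening: 0.0141
grasp_force: 60.8
```

Request:
jog_arm(plan=[[1, [-0.2, 0, 0.03], [0, 0, 0]], [1, [-0.4, 0, 0.03], [0, 0, 0]], [1, [-0.5, 0, 0.03], [0, 0, 0]], [1, [-0.5, 0, 0.03], [0, 0, 0]]])

```text
t: 19.0
tcp_pos: [0.4796, 0.0071, 0.0695]
eef_rot: [[-1.0, 0.006, 0.0], [0.006, 1.0, 0.0], [-0.0, 0.0, -1.0]]
force: [-0.7, 0.5, 4.3]
opening: 0.0145
grasp_force: 60.1
```

```bash
python3 - <<'E'
from h import *
s=get_state();print({k:np.round(s[k],4).tolist() for k in("t","tcp_pos","eef_rot","force","torque","joint_pos")})
E
```

```text
{'t': 19.0, 'tcp_pos': [0.4796, 0.0071, 0.0695], 'eef_rot': [[-1.0, 0.0062, 0.0002], [0.0062, 1.0, 0.0002], [-0.0002, 0.0002, -1.0]], 'force': [-0.6837, 0.4673, 4.337], 'torque': [0.1901, 0.3213, 0.0147], 'joint_pos': [-0.1393, 0.3811, -0.5884, 0.6011, 0.0002, -0.1331]}
```

Request:
jog_arm(plan=[[1, [-0.05, 0, 0], [0, 0, 0]], [1, [-0.1, 0, 0], [0, 0, 0]], [1, [-0.15, 0, 0], [0, 0, 0]], [1, [-0.15, 0, 0], [0, 0, 0]]])

```text
t: 19.4
tcp_pos: [0.479, 0.0071, 0.0695]
eef_rot: [[-1.0, 0.006, 0.002], [0.006, 1.0, 0.0], [-0.002, 0.0, -1.0]]
force: [2.1, 0.2, 4.0]
opening: 0.0139
grasp_force: 59.8
```

Request:
jog_arm(plan=[[1, [-0.05, 0, 0], [0, 0, 0]], [1, [-0.1, 0, 0], [0, 0, 0]], [1, [-0.15, 0, 0], [0, 0, 0]], [1, [-0.15, 0, 0], [0, 0, 0]]])

```text
t: 19.8
tcp_pos: [0.477, 0.0069, 0.0695]
eef_rot: [[-1.0, 0.006, 0.001], [0.006, 1.0, -0.0], [-0.001, -0.0, -1.0]]
force: [2.1, 0.8, 4.1]
opening: 0.0144
grasp_force: 59.8
```

Request:
jog_arm(plan=[[1, [0, 0, 0.2], [0, 0, 0]], [1, [0.5, 0, 0.2], [0, 0, 0]], [1, [1.0, 0, 0.2], [0, 0, 0]], [1, [1.0, 0, 0.2], [0, 0, 0]], [1, [1.0, 0, 0.08], [0, 0, 0]], [1, [1.0, 0, 0.03], [0, 0, 0]], [1, [1.0, 0, 0.01], [0, 0, 0]]])

```text
t: 20.5
tcp_pos: [0.4862, 0.0071, 0.0692]
eef_rot: [[-1.0, 0.006, -0.001], [0.006, 1.0, 0.0], [0.001, 0.0, -1.0]]
force: [-0.9, 0.2, -0.6]
opening: 0.0144
grasp_force: 59.7
```

Request:
jog_arm(plan=[[1, [0, 0, -0.05], [0, 0, 0]], [1, [0, 0, -0.08], [0, 0, 0]], [1, [0, 0, -0.08], [0, 0, 0]]])

```text
t: 20.8
tcp_pos: [0.4865, 0.0071, 0.0686]
eef_rot: [[-1.0, 0.006, -0.0], [0.006, 1.0, -0.0], [0.0, -0.0, -1.0]]
force: [0.2, 0.4, -1.3]
opening: 0.0145
grasp_force: 59.7
```

In the mouth: no force, and below disc level. Carefully going further down.

Request:
jog_arm(plan=[[1, [0, 0, -0.08], [0, 0, 0]], [1, [0, 0, -0.16], [0, 0, 0]], [1, [0, 0, -0.2], [0, 0, 0]], [1, [0, 0, -0.2], [0, 0, 0]]])

```text
t: 21.2
tcp_pos: [0.4865, 0.0071, 0.0665]
eef_rot: [[-1.0, 0.006, -0.0], [0.006, 1.0, 0.0], [0.0, 0.0, -1.0]]
force: [-0.0, 0.3, 0.5]
opening: 0.0141
grasp_force: 59.7
```

Request:
jog_arm(plan=[[1, [0, 0, -0.2], [0, 0, 0]], [1, [0, 0, -0.4], [0, 0, 0]], [1, [0, 0, -0.52], [0, 0, 0]], [1, [0, 0, -0.58], [0, 0, 0]], [1, [0, 0, -0.62], [0, 0, 0]], [1, [0, 0, -0.66], [0, 0, 0]], [1, [0, 0, -0.66], [0, 0, 0]]])

```text
t: 21.9
tcp_pos: [0.4866, 0.0071, 0.06]
eef_rot: [[-1.0, 0.006, -0.0], [0.006, 1.0, 0.0], [0.0, 0.0, -1.0]]
force: [-0.1, -0.5, -0.7]
opening: 0.0144
grasp_force: 59.7
```

Request:
jog_arm(plan=[[1, [0, 0, -0.04], [0, 0, 0]], [1, [0, 0, -0.07], [0, 0, 0]], [1, [0, 0, -0.09], [0, 0, 0]], [1, [0, 0, -0.09], [0, 0, 0]]])

```text
t: 22.3
tcp_pos: [0.4867, 0.0071, 0.0595]
eef_rot: [[-1.0, 0.006, 0.0], [0.006, 1.0, 0.0], [-0.0, 0.0, -1.0]]
force: [-1.0, 0.7, 5.2]
opening: 0.0143
grasp_force: 59.8
```

On the block (z 0.0595, 5 N). I'll feel along the arc toward +y first.

Request:
jog_arm(plan=[[1, [0, 0.08, 0], [0, 0, 0]], [1, [0, 0.16, 0], [0, 0, 0]], [1, [-0.01, 0.24, 0], [0, 0, 0]], [1, [-0.01, 0.32, 0], [0, 0, 0]], [1, [-0.01, 0.4, 0], [0, 0, 0]]])

```text
t: 22.8
tcp_pos: [0.4868, 0.0094, 0.0595]
eef_rot: [[-1.0, 0.007, 0.001], [0.007, 1.0, -0.004], [-0.001, -0.004, -1.0]]
force: [-0.2, -5.4, 5.2]
opening: 0.0143
grasp_force: 60.0
```

Request:
jog_arm(plan=[[1, [0, 0.08, 0], [0, 0, 0]], [1, [0, 0.16, 0], [0, 0, 0]], [1, [0, 0.24, 0], [0, 0, 0]], [1, [0.01, 0.32, 0], [0, 0, 0]]])

```text
t: 23.2
tcp_pos: [0.4868, 0.0125, 0.0595]
eef_rot: [[-1.0, 0.007, 0.0], [0.007, 1.0, -0.004], [-0.0, -0.004, -1.0]]
force: [-1.4, -6.5, 6.3]
opening: 0.014
grasp_force: 60.1
```

Request:
jog_arm(plan=[[1, [0.01, 0.08, 0], [0, 0, 0]], [1, [0.01, 0.16, 0], [0, 0, 0]], [1, [0.02, 0.24, 0], [0, 0, 0]], [1, [0.02, 0.32, 0], [0, 0, 0]]])

```text
t: 23.6
tcp_pos: [0.4868, 0.0156, 0.0595]
eef_rot: [[-1.0, 0.007, -0.0], [0.007, 1.0, -0.005], [0.0, -0.005, -1.0]]
force: [-2.2, -6.0, 6.3]
opening: 0.0144
grasp_force: 60.2
```

Request:
jog_arm(plan=[[1, [0.01, 0.08, 0], [0, 0, 0]], [1, [0.02, 0.16, 0], [0, 0, 0]], [1, [0.03, 0.24, 0], [0, 0, 0]], [1, [0.03, 0.3, 0], [0, 0, 0]]])

```text
t: 24.0
tcp_pos: [0.4869, 0.0185, 0.0595]
eef_rot: [[-1.0, 0.007, -0.0], [0.007, 1.0, -0.005], [0.0, -0.005, -1.0]]
force: [-2.7, -5.8, 7.2]
opening: 0.0145
grasp_force: 60.2
```

Request:
jog_arm(plan=[[1, [0, 0.08, 0], [0, 0, 0]], [1, [0, 0.16, 0], [0, 0, 0]], [1, [0, 0.24, 0], [0, 0, 0]], [1, [0, 0.3, 0], [0, 0, 0]]])

```text
t: 24.4
tcp_pos: [0.487, 0.0216, 0.0594]
eef_rot: [[-1.0, 0.007, -0.0], [0.007, 1.0, -0.005], [0.0, -0.005, -1.0]]
force: [-2.6, -6.0, 6.6]
opening: 0.014
grasp_force: 60.2
```

Request:
jog_arm(plan=[[1, [0.01, 0.08, 0], [0, 0, 0]], [1, [0.02, 0.16, 0], [0, 0, 0]], [1, [0.03, 0.24, 0], [0, 0, 0]], [1, [0.04, 0.3, 0], [0, 0, 0]]])

```text
t: 24.8
tcp_pos: [0.4873, 0.0246, 0.0595]
eef_rot: [[-1.0, 0.007, -0.0], [0.007, 1.0, -0.005], [0.0, -0.005, -1.0]]
force: [-2.0, -6.4, 6.6]
opening: 0.0141
grasp_force: 60.2
```

Request:
jog_arm(plan=[[1, [0.01, 0.08, 0], [0, 0, 0]], [1, [0.02, 0.16, 0], [0, 0, 0]], [1, [0.03, 0.24, 0], [0, 0, 0]], [1, [0.04, 0.3, 0], [0, 0, 0]]])

```text
t: 25.2
tcp_pos: [0.4877, 0.0276, 0.0595]
eef_rot: [[-1.0, 0.007, -0.0], [0.007, 1.0, -0.005], [0.0, -0.005, -1.0]]
force: [-2.7, -6.2, 6.7]
opening: 0.0147
grasp_force: 60.2
```

Request:
jog_arm(plan=[[1, [0, 0, 0.1], [0, 0, 0]], [1, [-0.02, -0.2, 0.1], [0, 0, 0]], [1, [-0.05, -0.5, 0.1], [0, 0, 0]], [1, [-0.08, -0.9, 0.1], [0, 0, 0]], [1, [-0.1, -1.3, 0.1], [0, 0, 0]], [1, [-0.12, -1.7, 0.1], [0, 0, 0]], [1, [-0.12, -2.0, 0.1], [0, 0, 0]], [1, [-0.12, -2.15, 0.1], [0, 0, 0]], [1, [-0.12, -2.15, 0.04], [0, 0, 0]], [1, [-0.12, -2.15, 0], [0, 0, 0]]])

```text
t: 26.2
tcp_pos: [0.4868, 0.0075, 0.0595]
eef_rot: [[-1.0, 0.007, 0.0], [0.007, 1.0, -0.001], [-0.0, -0.001, -1.0]]
force: [-2.6, -0.1, 6.4]
opening: 0.0142
grasp_force: 59.8
```

Request:
jog_arm(plan=[[1, [0, -0.08, 0], [0, 0, 0]], [1, [0, -0.16, 0], [0, 0, 0]], [1, [0, -0.24, 0], [0, 0, 0]], [1, [0.01, -0.32, 0], [0, 0, 0]]])

```text
t: 26.6
tcp_pos: [0.4869, 0.0061, 0.0595]
eef_rot: [[-1.0, 0.005, 0.001], [0.005, 1.0, 0.003], [-0.001, 0.003, -1.0]]
force: [-1.0, 4.6, 6.1]
opening: 0.0138
grasp_force: 59.9
```

Request:
jog_arm(plan=[[1, [0.01, -0.08, 0], [0, 0, 0]], [1, [0.01, -0.16, 0], [0, 0, 0]], [1, [0.02, -0.24, 0], [0, 0, 0]], [1, [0.03, -0.32, 0], [0, 0, 0]]])

```text
t: 27.0
tcp_pos: [0.4873, 0.0029, 0.0595]
eef_rot: [[-1.0, 0.005, 0.001], [0.005, 1.0, 0.003], [-0.001, 0.003, -1.0]]
force: [-2.0, 4.4, 5.5]
opening: 0.014
grasp_force: 59.9
```

Request:
jog_arm(plan=[[1, [0.01, -0.08, 0], [0, 0, 0]], [1, [0.02, -0.16, 0], [0, 0, 0]], [1, [0.03, -0.24, 0], [0, 0, 0]], [1, [0.04, -0.3, 0], [0, 0, 0]]])

```text
t: 27.4
tcp_pos: [0.4876, -0.0018, 0.0591]
eef_rot: [[-1.0, 0.006, 0.0], [0.006, 1.0, -0.001], [-0.0, -0.001, -1.0]]
force: [-0.9, 1.6, 0.1]
opening: 0.0139
grasp_force: 59.4
```

The force is gone and z dipped, so this is the socket. Lowering.

Request:
jog_arm(plan=[[1, [0, 0, -0.05], [0, 0, 0]], [1, [0, 0, -0.1], [0, 0, 0]], [1, [0, 0, -0.15], [0, 0, 0]], [1, [0, 0, -0.15], [0, 0, 0]]])

```text
t: 27.8
tcp_pos: [0.4875, -0.002, 0.0575]
eef_rot: [[-1.0, 0.007, -0.0], [0.007, 1.0, -0.001], [0.0, -0.001, -1.0]]
force: [-0.8, -0.7, -1.6]
opening: 0.0142
grasp_force: 59.2
```

Request:
jog_arm(plan=[[1, [0, 0, -0.2], [0, 0, 0]], [1, [0, 0, -0.4], [0, 0, 0]], [1, [0, 0, -0.5], [0, 0, 0]], [1, [0, 0, -0.5], [0, 0, 0]]])

```text
t: 28.2
tcp_pos: [0.4875, -0.0019, 0.0525]
eef_rot: [[-1.0, 0.006, 0.0], [0.006, 1.0, -0.001], [-0.0, -0.001, -1.0]]
force: [0.7, -1.8, -0.9]
opening: 0.0143
grasp_force: 59.2
```

Request:
jog_arm(plan=[[1, [0, 0, -0.2], [0, 0, 0]], [1, [0, 0, -0.4], [0, 0, 0]], [1, [0, 0, -0.5], [0, 0, 0]], [1, [0, 0, -0.58], [0, 0, 0]], [1, [0, 0, -0.62], [0, 0, 0]], [1, [0, 0, -0.62], [0, 0, 0]]])

```text
t: 28.8
tcp_pos: [0.4876, -0.0018, 0.0464]
eef_rot: [[-1.0, 0.006, 0.0], [0.006, 1.0, -0.001], [-0.0, -0.001, -1.0]]
force: [0.3, -4.7, 2.5]
opening: 0.0141
grasp_force: 59.6
```

Request:
jog_arm(plan=[[1, [0, -0.05, 0], [0, 0, 0]], [1, [0, -0.05, -0.04], [0, 0, 0]], [1, [0, -0.05, -0.08], [0, 0, 0]], [1, [0, -0.05, -0.12], [0, 0, 0]], [1, [0, -0.05, -0.12], [0, 0, 0]]])

```text
t: 29.3
tcp_pos: [0.4876, -0.0019, 0.0456]
eef_rot: [[-1.0, 0.006, 0.0], [0.006, 1.0, 0.0], [-0.0, 0.0, -1.0]]
force: [-1.4, -2.8, 5.5]
opening: 0.0142
grasp_force: 60.0
```

Request:
jog_arm(plan=[[1, [0, -0.02, -0.03], [0, 0, 0]], [0.8, [0, -0.02, -0.02], [0, 0, 0]], [0.7, [0, -0.02, 0], [0, 0, 0]], [0.4, [0, -0.02, 0], [0, 0, 0]], [0.2, [0, -0.02, 0], [0, 0, 0]], [0.2, [0, -0.02, 0.5], [0, 0, 0]], [0.2, [0, -0.02, 2], [0, 0, 0]], [0.2, [0, -0.02, 5], [0, 0, 0]], [0.2, [0, -0.02, 9], [0, 0, 0]], [0.2, [-4, -3, 12], [0, 0, 0]]])

```text
t: 30.3
tcp_pos: [0.4575, -0.0272, 0.1642]
eef_rot: [[-1.0, 0.002, 0.007], [0.002, 1.0, -0.0], [-0.007, -0.0, -1.0]]
force: [0.2, -1.8, 1.4]
opening: 0.068
grasp_force: 0.0
```

Request:
jog_arm(plan=[[0.2, [-3, -4, 3], [0, 0, 0]], [0.2, [-6, -8, 6], [0, 0, 0]], [0.2, [-8, -12, 8], [0, 0, 0]], [0.2, [-10, -16, 10], [0, 0, 0]], [0.2, [-10, -16, 10], [0, 0, 0]]])

```text
t: 30.8
tcp_pos: [0.3524, -0.1912, 0.2637]
eef_rot: [[-1.0, 0.011, 0.003], [0.011, 1.0, -0.004], [-0.003, -0.004, -1.0]]
force: [0.1, 1.2, -0.6]
opening: 0.0686
grasp_force: 0.0
```

```bash
python3 - <<'E'
from h import *
for cam in("top","scene"):
    p,W=cloud(cam);z=W[...,2]
    m=(z>.055)&(z<.11)&(np.hypot(W[...,0]-.4815,W[...,1]+.002)<.02);print(cam,m.sum(),W[m].mean(0),W[m].max(0),"top z p90",np.percentile(W[m][:,2],[50,80,90]))
    m2=(z>.03)&(z<.04)&(abs(np.hypot(W[...,0]-.561,W[...,1]-.012)-.08)<.015);print("disc z",np.median(z[m2]))
    if cam=="scene":cv2.imwrite("pics/f.png",cv2.resize(p[160:310,250:410],(800,600),interpolation=cv2.INTER_CUBIC)[:600])
s=get_state();print(s["t"],s["tcp_pos"],s["force"])
E
```

```text
top 45 [ 0.48762598 -0.00185232  0.07542494] [0.49420158 0.00471772 0.08085852] top z p90 [0.07556371 0.07749342 0.0784044 ]
disc z 0.034355356800872386
scene 81 [ 0.48740326 -0.00147067  0.07156364] [0.49313069 0.0057995  0.08178042] top z p90 [0.07531572 0.0778631  0.07839019]
disc z 0.035474330731176146
30.9 [ 0.3529641  -0.18970517  0.26247948] [ 1.69749709 -0.09755234  0.16989075]
```

View pics/f.png

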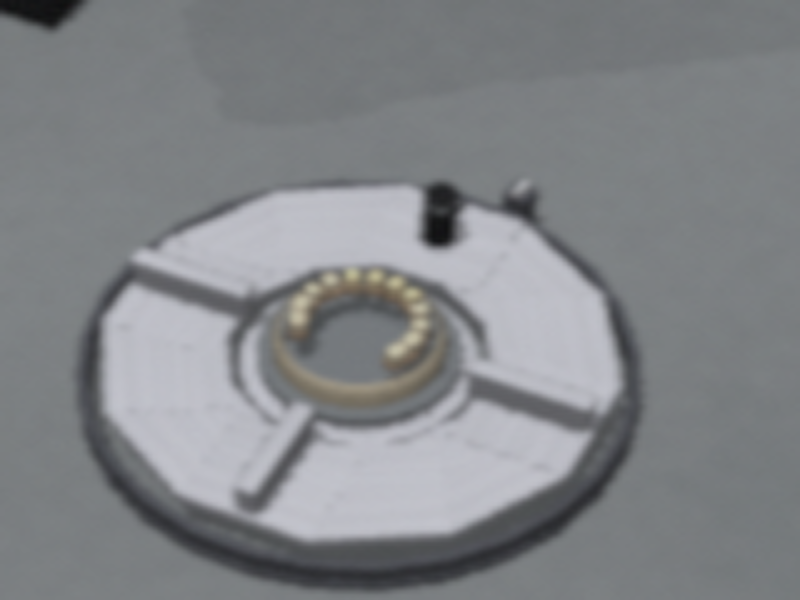

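The pin stands upright at (440,215) with its shoulder on the disc. Its top is about 75–76 mm above the bench, which matches fully home. Handing in.

```bash
python3 -c "
from rig import bot;print(bot.finish_job())"
```

```text
the job is handed in; nothing more can be done
None
```

I lined the pin hole up with the mark, found the hidden socket about 9 mm to the −y side, and released the pin fully home with its shoulder on the disc; contact readings stayed under 20 N, though probing first dragged the disc a few millimetres, and the job is handed in at about 31 s.

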